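# Shut and bolt the sample chest in the cheese cellar

## Robot

A 7-joint arm with a two-finger parallel gripper is mounted at the origin on the work surface. World frame = base frame: x ahead of the robot, y to its left, z up, the work surface at z = 0. Lengths are in m, angles in rad, forces in N, time in s.
With the tool pointing down it reaches from about 0.425 to 0.925 m from the base axis. Payload 6.8 kg.
Tool frame: the origin (TCP) lies on the centre line of the jaws, within the pads' length; the fingertips stand 14 mm ahead of it and the grasp point (between the pads) lies 5 mm behind it (r.tips_ahead is the distance from the TCP to the fingertips, in m); z points along the fingers, y is the line along which they close (so a half turn about z gives the same grasp; the last joint's range is limited). The gripper opens to 85 mm and grips with 20 to 120 N. Pads are 22 mm wide; open, the fingers measure 114 mm over their backs; the gripper's body (76 mm by 85 mm) begins 54 mm behind the grasp point. The pads swing forward as they close: fully open they stand 13 mm farther back than shut.
Start: joints at [1.084, 0.477, 0.022, 1.555, -0.011, 1.109, -0.083], TCP at [0.25, -0.627, 0.245] pointing down, gripper open.
Joint ranges: [-2.96, 2.96], [-0.34, 2.1], [-1.41, 1.46], [0.24, 2.44], [-1.37, 4.51], [0.17, 1.92], [-2.96, 2.96]. Speed limits (rad/s): [2.39, 2.39, 3.14, 3.14, 3.14, 3.14, 3.14].

## Interface

Orientations are given as a rotation vector (axis times angle).
In Python, from bench import r, eyes gives the robot as it stands.
- The arm moves only by the tool step_arm, never from a script. Its argument "rows" is a list of rows, each a list of 6 numbers: the shift along the world's x, y, z in units of 60 cm (1.0 is 60 cm), then the turn, a rotation vector about the world's x, y, z in units of pi rad (1.0 is pi rad). In form: [[x, y, z, rx, ry, rz], ...]. A call has 1 to 5 rows; each row is the pose to reach, as a shift and turn from the pose commanded when the call began, turning the shorter way round; what a row does not reach only later rows make up. A row lasts 1/12 s, in which the tool goes at most 41.7 mm and 7.16 degrees, less where a joint would pass 70% of its speed; a pose out of reach is approached as far as the arm can. A call with a number of a shift or a turn outside -1 to 1 is refused whole. A call with a gripper value outside its range is refused whole. "jaw" is the closure, from 0 (fully open) to 1 (shut), set as the call begins (left out, the last holds). The fingers move at their own pace and stop on an object; "squeeze" is the grip in N (left out, the last holds). Time passes only in rows, so rows that repeat a pose let the fingers close. It gives the time, the measured TCP pose, the force, the opening and the grip force at its end, in the units of the state.
- r.get_obs(): the state, without advancing time (a new reading comes with each control period).
- eyes.grab_frame(name): name is "scene" or "top" or "wrist"; returns the picture (384x512x3 uint8, red, green, blue); there is no depth.
- eyes.camera_info(name): a dict with "mtx" (3x3 intrinsics, pixels), "extrinsics" (4x4, takes a point from camera to world coordinates); the wrist camera has in their place "tool_from_camera" (4x4, takes a point from camera to tool coordinates, whose origin is the TCP and whose axes are the flange's). Camera axes: x right, y down, z forward; pixel columns grow to the right and rows downward; lengths in m; the calibration is good to about 2 mm. A picture is of the moment at which its call begins: read the wrist's pose just before it. camera_info takes no time and is no camera call.
- r.hand_in(): hands the job in; it is judged then, once.
The state is a dict: "clock": time; "joints": joint angles; "qvel": joint speeds; "tau": joint torques, N m; "tcp_pos": TCP position; "orientation": TCP orientation; "contact_force": force on the tool from outside, world axes, zero at the start; "moment": the same for the moment, N m; "grip_width": finger opening in m; "gripper_force": force on a finger pad.
Only numpy, scipy, OpenCV 4.12 (cv2) and the standard library are available. Lean on these libraries where they do the work, as an engineer would, in place of code of your own. Each camera call takes 0.05 s, during which the arm holds its last target. There are 200 camera calls.

## Task

Gently push the open drawer of the wooden sample chest fully home with the fingertips, and only then push the red tab of the bolt on top of the chest all the way across, so that the bolt goes right through the keeper on the drawer. Just push: do not grip, lift or pull anything, and leave the jar, the small cheese and the cheese trier where they are. Finish with the hand clear of everything.

Things in the scene. Friction and masses are not known exactly. Their poses are not given: they have to be found in the camera images.
- chest: Dark wooden chest fixed to the bench, 218 mm deep (x), 260 wide (y), flat top at 115. Origin: on the bench, mid-width, 118 mm behind the front plane. x points from front to back (front faces the robot), y to the left as the robot sees it. The drawer fills the front from y = -45 to +129 mm; at y = -130 to -50 a solid post, flush with the shut drawer, carries the bolt on its top.
- drawer (a joint): How far the drawer stands out of the chest, in m: 0 = fully home, front flush with the post; 0.12 = end of travel. Pushing its front along the chest's +x closes it: about 3 N, no spring back, a firm stop at 0. It starts 0.06 to 0.10 out. Open on top, it holds four small sample cheeses.
- drawer_face (a point): Point on the outer face of the drawer's pale wooden front, mid-width (chest y = +42 mm), 85 mm above the bench; moves with the drawer. The front is flat, 174 mm wide, 18 thick, 14 to 113 mm above the bench. Below this point a brass knob (24 mm across, 25 mm long) sticks out, centred 45 mm above the bench.
- keeper (a point): Centre of the keeper, a steel staple on the top edge of the drawer's front, 75 mm to the right of its middle, 125 mm above the bench, that receives the bolt; moves with the drawer. 24 mm wide (chest x), 8 mm thick (chest y), top at 141 mm.
- bolt (a joint): How far the bolt has been slid along the chest's +y (left, towards the drawer), in m: 0 = drawn back, 0.05 = all the way across, through the keeper of the shut drawer. It takes about 2 to 3 N, stays where it is left, and meets a firm stop at 0.05. It starts between 0 and 0.01.
- bolt_tab (a point): Centre of the pushing (chest -y) face of the bolt's red upright tab, 150 mm above the bench; moves with the bolt. The tab is 26 mm wide (chest x), 8 thick (y), 123 to 165 mm above the bench. Drawn back, this face lies at chest x = -109, y = -119 mm. Nothing over 131 mm high stands to its right. A guide staple, top at 140 mm, stands at y = -55 mm, not reached by the tab.
- cheese: Small loose upright cheese, yellow-brown drum 84 mm across, 90 mm high, standing on the bench to the left of the chest. Origin: centre of its underside. Bystander.
- jar: Amber glass jar with a yellow cap, 56 mm across, 75 mm high, standing loose on the back half of the chest's lid. Origin: centre of its underside. Bystander.
- trier: Cheese trier lying loose on the bench to the right of the chest: T-shaped, steel tube 14 mm thick, black handle 24 mm thick and 90 mm long, 144 mm overall, all below 25 mm. Origin: on the bench under the tube, 32 mm from the axis of the handle. Bystander.

How it is judged:
On the way, in this order (a step that is already met when the one before it is completed fails the run):
1. the drawer is pushed fully home (value of joint drawer below 0.004 m and value of joint bolt below 0.015 m), for 0.2 s.
2. the bolt is pushed all the way across (value of joint bolt above 0.042 m and value of joint drawer below 0.004 m), for 0.2 s.
At the end, for the whole second after the job is handed in: The drawer is within 4 mm of fully home, the bolt is at least 42 mm across (of 50 mm), both at rest, and jar, cheese and trier stand within 20 mm of where they began (all of step 2 and velocity of joint drawer between -0.01 and 0.01 m/s and velocity of joint bolt between -0.01 and 0.01 m/s and distance of each of cheese, jar, trier from where it was at the start of the episode below 0.02 m); the robot touches nothing.
It fails at once if the bolt is pushed across while the drawer still stands out (value of joint bolt above 0.015 m and value of joint drawer above 0.008 m).
It fails at once if the drawer is pulled out further (value of joint drawer above 0.112 m).
It fails at once if the chest, its drawer or its bolt is squeezed or forced with the fingers (over 45 N) (contact force between the fingers and chest above 45 N).
It fails at once if the jar, the cheese or the trier is lifted, knocked or moved (over 20 mm) (distance of any of cheese, jar, trier from where it was at the start of the episode above 0.02 m).
It also fails if it takes over 42 s, if anything falls off the work surface, if the arm or the gripper's body presses on something with over 40 N, if the wrist force passes 120 N, or if a joint passes its speed limit or range.

## Working session

There is one attempt and no reset: what is moved stays moved. The work goes in short steps, Python scripts to look and compute and a tool call to move; the robot and the scene stay as the last step left them, time stands still between calls to the robot, and variables do not carry over. Pictures are saved under pics/ and viewed, at most 10 in all, crops included, and the job is handed in when it is done.

Besides the shell and the picture viewer there is one more tool, called by a JSON object that holds its "api" and its "payload", one argument or row to a line. step_arm: Moves the arm, as the interface text tells. Shifts and turns lie within -1 to 1; 1 stands for 60 cm of shift or pi rad of turn. Its arguments: {"type":"object","properties":{"rows":{"type":"array"},"jaw":{"type":"number"},"squeeze":{"type":"number"}},"required":["rows"]}

```bash
mkdir -p pics; python3 - <<'E'
from bench import r, eyes
import cv2, numpy as np
a=[]
for n in("scene","top"):
    im=eyes.grab_frame(n); cv2.imwrite(f"pics/{n}0.png",im[...,::-1])
    c=eyes.camera_info(n); print(n,np.round(c["mtx"],1).tolist(),np.round(c["extrinsics"],3).tolist())
    np.savez(f"pics/{n}.npz",im=im,K=c["mtx"],E=c["extrinsics"])
o=r.get_obs();print(o["clock"],o["tcp_pos"],o["orientation"],o["grip_width"],r.tips_ahead)
E
```

```text
scene [[490.9, 0.0, 250.9], [0.0, 490.9, 186.0], [0.0, 0.0, 1.0]] [[0.054, 0.668, -0.742, 1.478], [0.998, -0.043, 0.034, -0.041], [-0.009, -0.743, -0.67, 0.86], [0.0, 0.0, 0.0, 1.0]]
top [[435.2, 0.0, 253.9], [0.0, 435.2, 190.8], [0.0, 0.0, 1.0]] [[0.011, -0.984, 0.175, 0.439], [-0.999, -0.017, -0.031, 0.031], [0.034, -0.175, -0.984, 1.178], [0.0, 0.0, 0.0, 1.0]]
0.1 [ 0.2494716  -0.62666339  0.24440128] [-3.08378844e+00 -5.91295634e-01  6.70795229e-04] 0.08502472575351001 0.014
```

View pics/scene0.png

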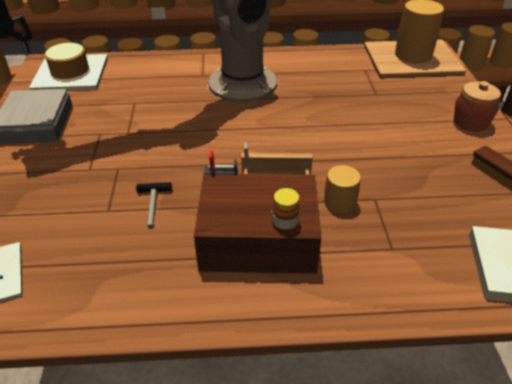

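View pics/top0.png

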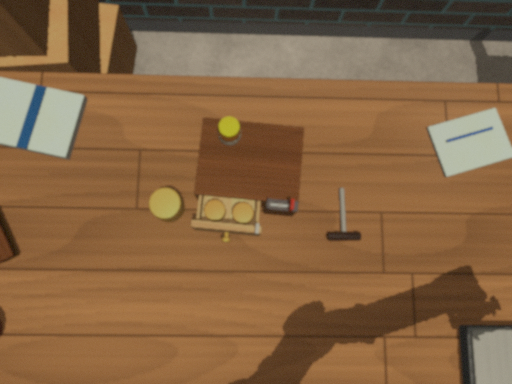

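The scene view shows the chest at about (258,220), its drawer open toward the robot, the red tab at (211,160), and the trier on the right. In the top view the lid runs from (203,119) to (300,200), the drawer front is at row 227, the knob at (226,237) and the red tab at (294,206).

```bash
cat > h.py <<'E'
import numpy as np, cv2
def load(n):
    d=np.load(f"pics/{n}.npz"); return d["im"],d["K"],d["E"]
def ray(K,E,uv):
    d=E[:3,:3]@np.linalg.solve(K,[uv[0],uv[1],1.]); return E[:3,3],d
def plane(K,E,uv,z):
    o,d=ray(K,E,uv); return o+d*(z-o[2])/d[2]
def proj(K,E,p):
    c=E[:3,:3].T@(np.asarray(p)-E[:3,3]); q=K@c; return q[:2]/q[2]
E
python3 - <<'E'
from h import *
for n in("top","scene"):
    im,K,E=load(n); hsv=cv2.cvtColor(im,cv2.COLOR_RGB2HSV)
    H,S,V=[hsv[...,i].astype(int) for i in range(3)]
    red=((H<5)|(H>174))&(S>170)&(V>120)
    y,x=np.nonzero(red); print(n,"red",len(x),x.mean(),y.mean(),x.min(),x.max(),y.min(),y.max(),plane(K,E,(x.mean(),y.mean()),.15 if n=="scene" else .16))
    if n=="top":
        print("lid px",im[160,250],im[160,320],im[226,215],im[245,215])
        m=((im[...,0]<115)&(im[...,0]-im[...,2].astype(int)>15)).astype(np.uint8); m[:100]=0;m[260:]=0;m[:,:180]=0;m[:,320:]=0
        m=cv2.morphologyEx(m,cv2.MORPH_OPEN,np.ones((7,7)))
        c=max(cv2.findContours(m,0,2)[0],key=cv2.contourArea); rc=cv2.minAreaRect(c)
        for p in cv2.boxPoints(rc): print(p,plane(K,E,p,.115).round(4))
im,K,E=load("top"); c=cv2.resize(im[105:250,180:330],None,fx=5,fy=4,interpolation=cv2.INTER_CUBIC)
c=cv2.resize(im[105:250,180:330],None,fx=4,fy=4,interpolation=cv2.INTER_CUBIC); cv2.imwrite("pics/topc.png",c[...,::-1])
E
```

```text
top red 21 291.4761904761905 204.47619047619048 290 293 200 209 [ 0.58873448 -0.09085456  0.16      ]
lid px [113  68  41] [149 103  61] [175 138  91] [143  99  59]
[199.40924 158.63383] [0.7076 0.1347 0.115 ]
[201.54462  120.196915] [0.8084 0.1326 0.115 ]
[302.0123  125.77846] [ 0.7993 -0.1241  0.115 ]
[299.87692 164.21538] [ 0.6981 -0.1179  0.115 ]
scene red 21 210.85714285714286 153.95238095238096 209 212 151 157 [ 0.57418724 -0.09224032  0.15      ]
```

View pics/topc.png

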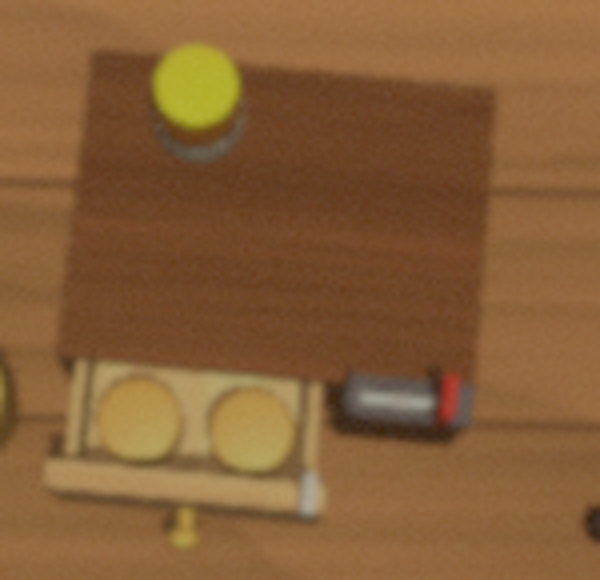

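The crop shows the lid corners at (93,52), (495,90) and (62,360). The drawer front's outer top edge runs from (46,488) to (322,514), the keeper is at (310,493), and the red tab is at (451,398) with its face on the right side.

```bash
python3 - <<'E'
from h import *
im,K,E=load("top"); T=lambda p:(p[0]/4+179.6,p[1]/4+104.6)
A=lambda p,z:plane(K,E,T(p),z)
bl,br,fl,fr=[A(p,.115) for p in((93,52),(495,90),(62,360),(472,388))]
for q in(bl,br,fl,fr):print(q.round(4))
d0,d1=A((46,488),.113),A((322,514),.113); print("drawer",d0.round(4),d1.round(4))
ys=bl-br; yaw1=np.arctan2(-ys[0],ys[1]); dd=d0-d1; yaw2=np.arctan2(-dd[0],dd[1]); xs=bl-fl; yaw3=np.arctan2(xs[1],xs[0])
print("yaws",np.degrees([yaw1,yaw2,yaw3]),np.linalg.norm(ys),np.linalg.norm(dd),np.linalg.norm(xs))
yaw=np.mean([yaw1,yaw2]);R=np.array([[np.cos(yaw),-np.sin(yaw)],[np.sin(yaw),np.cos(yaw)]])
bm=(bl+br)[:2]/2; O=bm-R@[.100,0]
print("O",O,"yaw",yaw)
for n,p in dict(d0=d0,d1=d1,fl=fl,fr=fr,knob=A((182,545),.05),keep=A((310,493),.141),tab=A((451,398),.165),cheese=plane(K,E,(165,204),.09),jar=A((197,87),.075+.115)).items():
    print(n,(R.T@(p[:2]-O)).round(4),p.round(4))
# two-view tab
i2,K2,E2=load("scene"); o1,a=ray(K,E,(291.5,204.5)); o2,b=ray(K2,E2,(210.9,154))
s=np.linalg.lstsq(np.c_[a,-b],o2-o1,rcond=None)[0]; P=(o1+a*s[0]+o2+b*s[1])/2; print("tab3d",P,(R.T@(P[:2]-O)))
E
```

```text
[0.8153 0.1295 0.115 ]
[ 0.7959 -0.1275  0.115 ]
[0.6161 0.1422 0.115 ]
[ 0.6028 -0.1115  0.115 ]
drawer [0.5372 0.1494 0.113 ] [ 0.5237 -0.0192  0.113 ]
yaws [-4.3354557  -4.57733488 -3.66619891] 0.2577315588804943 0.1691447856050843 0.1996169407824867
O [0.70590751 0.00873906] yaw -0.07777877055123757
d0 [-0.1791  0.1271] [0.5372 0.1494 0.113 ]
d1 [-0.1795 -0.042 ] [ 0.5237 -0.0192  0.113 ]
fl [-0.0999  0.1261] [0.6161 0.1422 0.115 ]
fr [-0.0934 -0.1279] [ 0.6028 -0.1115  0.115 ]
knob [-0.2024  0.0436] [0.5075 0.0679 0.05  ]
keep [-0.17   -0.0326] [ 0.5339 -0.0106  0.141 ]
tab [-0.1088 -0.1099] [ 0.5889 -0.0923  0.165 ]
cheese [-0.1268  0.2013] [0.5951 0.2192 0.09  ]
jar [0.0584 0.0566] [0.7686 0.0606 0.19  ]
tab3d [ 0.58851609 -0.09106669  0.16106952] [-0.10928158 -0.10862537]
```

{"api": "step_arm", "payload": {
  "rows": [
    [0.04,0.05,0,0,0,-0.03],
    [0.08,0.1,0,0,0,-0.06],
    [0.12,0.15,0,0,0,-0.09],
    [0.16,0.2,0,0,0,-0.12],
    [0.2,0.25,0,0,0,-0.145]
  ],
  "jaw": 1,
  "squeeze": 20
}}

```text
clock: 0.52
tcp_pos: [0.3703, -0.4754, 0.2449]
orientation: [-3.138, 0.128, 0.001]
contact_force: [0.9, -0.5, 0.2]
grip_width: 0.0258
gripper_force: 0.0
```

{"api": "step_arm", "payload": {
  "rows": [
    [0.034,0.056,0,0,0,0],
    [0.068,0.112,0,0,0,0],
    [0.102,0.168,0,0,0,0],
    [0.136,0.224,0,0,0,0],
    [0.17,0.28,0,0,0,0]
  ]
}}

```text
clock: 0.93
tcp_pos: [0.472, -0.3073, 0.2451]
orientation: [-3.139, 0.121, 0.001]
contact_force: [0.7, -0.7, 0.2]
grip_width: 0.0
gripper_force: 0.0
```

{"api": "step_arm", "payload": {
  "rows": [
    [0,0.066,0,0,0,0],
    [0,0.132,0,0,0,0],
    [0,0.198,0,0,0,0],
    [0,0.264,0,0,0,0],
    [0,0.33,0,0,0,0]
  ]
}}

```text
clock: 1.35
tcp_pos: [0.471, -0.1093, 0.2451]
orientation: [3.139, -0.121, -0.001]
contact_force: [0.5, -0.3, -0.9]
grip_width: 0.0001
gripper_force: 0.0
```

{"api": "step_arm", "payload": {
  "rows": [
    [0,0.06,0,0,0,0],
    [0,0.12,0,0,0,0],
    [0,0.18,0,0,0,0],
    [0,0.24,0,0,0,0],
    [0,0.28,0,0,0,0]
  ]
}}

```text
clock: 1.77
tcp_pos: [0.4709, 0.0605, 0.2453]
orientation: [-3.139, 0.115, 0.0]
contact_force: [0.9, -0.4, -0.2]
grip_width: -0.0001
gripper_force: 0.0
```

{"api": "step_arm", "payload": {
  "rows": [
    [0.005,0.01,-0.06,0,0,0],
    [0.01,0.017,-0.12,0,0,0],
    [0.012,0.017,-0.18,0,0,0],
    [0.012,0.017,-0.23,0,0,0],
    [0.012,0.017,-0.243,0,0,0]
  ]
}}

```text
clock: 2.18
tcp_pos: [0.4756, 0.0664, 0.0953]
orientation: [3.138, -0.12, -0.012]
contact_force: [0.0, -0.5, 0.2]
grip_width: 0.0
gripper_force: 0.0
```

```bash
python3 - <<'E'
from bench import r, eyes
from h import *
o=r.get_obs();print(o["tcp_pos"],o["contact_force"])
im=eyes.grab_frame("top")[150:260,190:310]; cv2.imwrite("pics/t1.png",cv2.resize(im,None,fx=4,fy=4)[...,::-1])
E
```

```text
[0.47558919 0.06643482 0.09530237] [ 0.03336458 -0.54038493  0.18738217]
```

View pics/t1.png

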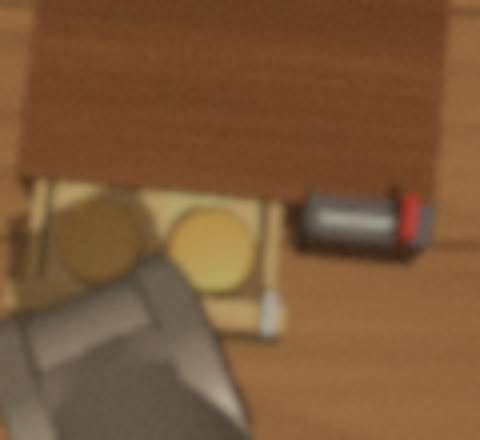

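The hand is in front of the drawer and clear of the bolt tab at (408,217). Pushing along the chest's +x.

{"api": "step_arm", "payload": {
  "rows": [
    [0.012,-0.001,0,0,0,0],
    [0.024,-0.002,0,0,0,0],
    [0.036,-0.003,0,0,0,0],
    [0.048,-0.004,0,0,0,0],
    [0.058,-0.0045,0,0,0,0]
  ]
}}

```text
clock: 2.65
tcp_pos: [0.5157, 0.0642, 0.1009]
orientation: [-3.139, 0.122, -0.005]
contact_force: [0.8, 0.6, 0.2]
grip_width: -0.0001
gripper_force: 0.0
```

{"api": "step_arm", "payload": {
  "rows": [
    [0.007,-0.0005,0,0,0,0],
    [0.014,-0.001,0,0,0,0],
    [0.021,-0.0015,0,0,0,0],
    [0.028,-0.002,0,0,0,0],
    [0.035,-0.0027,0,0,0,0]
  ]
}}

```text
clock: 3.07
tcp_pos: [0.5343, 0.0626, 0.0993]
orientation: [3.139, -0.12, -0.002]
contact_force: [-2.6, 1.0, 1.8]
grip_width: 0.0
gripper_force: 1.4
```

{"api": "step_arm", "payload": {
  "rows": [
    [0.007,-0.0005,0,0,0,0],
    [0.014,-0.001,0,0,0,0],
    [0.021,-0.0015,0,0,0,0],
    [0.028,-0.002,0,0,0,0],
    [0.035,-0.0027,0,0,0,0]
  ]
}}

```text
clock: 3.48
tcp_pos: [0.5559, 0.0609, 0.0994]
orientation: [3.139, -0.121, -0.001]
contact_force: [-2.0, -1.2, 0.8]
grip_width: 0.0001
gripper_force: 1.4
```

{"api": "step_arm", "payload": {
  "rows": [
    [0.006,-0.0005,0,0,0,0],
    [0.012,-0.001,0,0,0,0],
    [0.018,-0.0015,0,0,0,0],
    [0.023,-0.0018,0,0,0,0],
    [0.027,-0.002,0,0,0,0]
  ]
}}

```text
clock: 3.9
tcp_pos: [0.5721, 0.0596, 0.0994]
orientation: [3.139, -0.121, -0.0]
contact_force: [-2.6, -1.1, 1.0]
grip_width: -0.0003
gripper_force: 1.3
```

{"api": "step_arm", "payload": {
  "rows": [
    [0.002,0,0,0,0,0],
    [0.004,0,0,0,0,0],
    [0.006,-0.0005,0,0,0,0],
    [0.008,-0.0005,0,0,0,0],
    [0.01,-0.0008,0,0,0,0]
  ]
}}

```text
clock: 4.32
tcp_pos: [0.5778, 0.0595, 0.0995]
orientation: [-3.139, 0.12, 0.0]
contact_force: [-2.3, -1.0, -1.7]
grip_width: 0.0003
gripper_force: 1.3
```

{"api": "step_arm", "payload": {
  "rows": [
    [0.002,0,0,0,0,0],
    [0.004,0,0,0,0,0],
    [0.006,-0.0005,0,0,0,0],
    [0.006,-0.0005,0,0,0,0]
  ]
}}

```text
clock: 4.65
tcp_pos: [0.5818, 0.0593, 0.0996]
orientation: [-3.139, 0.121, -0.001]
contact_force: [-1.7, -1.7, -1.3]
grip_width: 0.0002
gripper_force: 0.9
```

{"api": "step_arm", "payload": {
  "rows": [
    [0.002,0,0,0,0,0],
    [0.004,0,0,0,0,0],
    [0.004,0,0,0,0,0]
  ]
}}

```text
clock: 4.9
tcp_pos: [0.5836, 0.0591, 0.0995]
orientation: [3.139, -0.121, -0.001]
contact_force: [-4.0, -0.8, 0.5]
grip_width: -0.0003
gripper_force: 1.8
```

{"api": "step_arm", "payload": {
  "rows": [
    [0.002,0,0,0,0,0],
    [0.004,0,0,0,0,0],
    [0.004,0,0,0,0,0]
  ]
}}

```text
clock: 5.15
tcp_pos: [0.5837, 0.0592, 0.0993]
orientation: [3.138, -0.12, -0.008]
contact_force: [-11.9, -0.5, 7.8]
grip_width: 0.0005
gripper_force: 5.6
```

The arm met a firm stop: force rose to 12 N with no further motion. I'll hold, back off and look.

{"api": "step_arm", "payload": {
  "rows": [
    [0,0,0,0,0,0],
    [0,0,0,0,0,0],
    [-0.02,0.0015,0,0,0,0],
    [-0.06,0.0045,0,0,0,0],
    [-0.1,0.0078,0,0,0,0]
  ]
}}

```text
clock: 5.57
tcp_pos: [0.5276, 0.0645, 0.1001]
orientation: [-3.138, 0.121, -0.006]
contact_force: [0.2, 0.0, 0.1]
grip_width: 0.0001
gripper_force: 0.0
```

{"api": "step_arm", "payload": {
  "rows": [
    [0,0,0.06,0,0,0],
    [0,0,0.12,0,0,0],
    [0,-0.05,0.18,0,0,0],
    [0,-0.11,0.2,0,0,0],
    [0,-0.17,0.2,0,0,0]
  ]
}}

```text
clock: 5.98
tcp_pos: [0.5303, -0.0381, 0.225]
orientation: [-3.139, 0.115, -0.019]
contact_force: [0.7, -0.6, 0.2]
grip_width: -0.0001
gripper_force: 0.0
```

{"api": "step_arm", "payload": {
  "rows": [
    [0,-0.06,0,0,0,0],
    [0,-0.12,0,0,0,0],
    [0,-0.18,0,0,0,0],
    [0,-0.2,0,0,0,0],
    [0,-0.2,0,0,0,0]
  ]
}}

```text
clock: 6.4
tcp_pos: [0.5269, -0.1629, 0.2201]
orientation: [3.137, -0.131, 0.005]
contact_force: [0.3, 0.2, 0.2]
grip_width: -0.0001
gripper_force: 0.0
```

```bash
python3 - <<'E'
from bench import r, eyes
from h import *
o=r.get_obs();print(o["tcp_pos"],o["contact_force"])
im=eyes.grab_frame("top")
_,K,E=load("top")
hsv=cv2.cvtColor(im,cv2.COLOR_RGB2HSV).astype(int); H,S,V=hsv[...,0],hsv[...,1],hsv[...,2]
y,x=np.nonzero(((H<5)|(H>174))&(S>170)&(V>120)); print(len(x),x.mean(),y.mean(), plane(K,E,(x.mean(),y.mean()),.161) if len(x) else 0)
cv2.imwrite("pics/t2.png",cv2.resize(im[105:250,180:330],None,fx=4,fy=4,interpolation=cv2.INTER_CUBIC)[...,::-1])
E
```

```text
[ 0.52685671 -0.16289644  0.22013378] [0.27023311 0.1874334  0.24265424]
10 292.3 203.0 [ 0.59215341 -0.09270821  0.161     ]
```

View pics/t2.png

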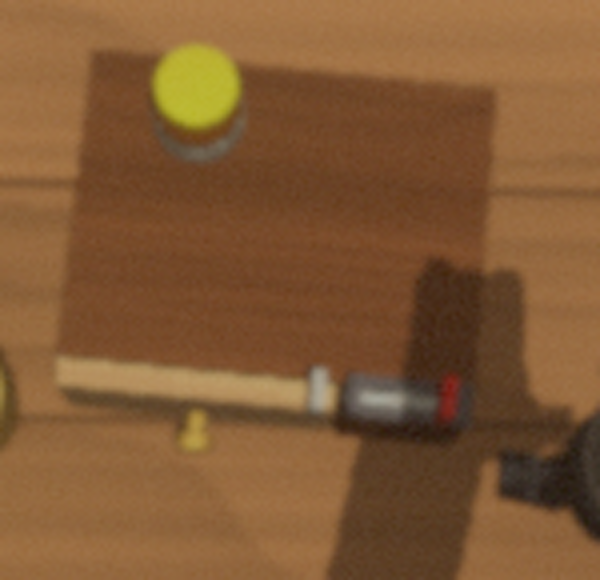

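The drawer front is now flush with the lid and post. The keeper at (318,388) lines up with the bolt, and the red tab is still at (451,398). Next I'll lower the hand to the right of the tab.

{"api": "step_arm", "payload": {
  "rows": [
    [0.05,0,0,0,0,0],
    [0.097,0.022,0,0,0,0],
    [0.097,0.022,-0.05,0,0,0],
    [0.097,0.022,-0.1,0,0,0],
    [0.097,0.022,-0.107,0,0,0]
  ]
}}

```text
clock: 6.87
tcp_pos: [0.5827, -0.1415, 0.1509]
orientation: [-3.137, 0.114, 0.01]
contact_force: [-1.7, 0.5, -0.8]
grip_width: -0.0003
gripper_force: 0.0
```

{"api": "step_arm", "payload": {
  "rows": [
    [0,0,0,0,0,0]
  ]
}}

```text
clock: 6.95
tcp_pos: [0.5835, -0.1428, 0.1536]
orientation: [-3.138, 0.117, 0.006]
contact_force: [-0.2, -0.3, -0.3]
grip_width: -0.0
gripper_force: 0.0
```

{"api": "step_arm", "payload": {
  "rows": [
    [0.0007,0.009,0,0,0,0],
    [0.0014,0.018,0,0,0,0],
    [0.002,0.026,0,0,0,0],
    [0.0026,0.033,0,0,0,0],
    [0.003,0.04,0,0,0,0]
  ]
}}

```text
clock: 7.37
tcp_pos: [0.5868, -0.1203, 0.1564]
orientation: [3.139, -0.12, 0.003]
contact_force: [-0.7, -0.5, -0.4]
grip_width: 0.0
gripper_force: 0.0
```

{"api": "step_arm", "payload": {
  "rows": [
    [0.0005,0.006,0,0,0,0],
    [0.001,0.012,0,0,0,0],
    [0.0014,0.018,0,0,0,0],
    [0.0018,0.024,0,0,0,0],
    [0.0023,0.03,0,0,0,0]
  ]
}}

```text
clock: 7.78
tcp_pos: [0.5876, -0.1036, 0.1554]
orientation: [3.138, -0.122, 0.0]
contact_force: [-0.4, -1.8, 1.6]
grip_width: 0.0004
gripper_force: 1.1
```

{"api": "step_arm", "payload": {
  "rows": [
    [0.0005,0.006,0,0,0,0],
    [0.001,0.012,0,0,0,0],
    [0.0014,0.018,0,0,0,0],
    [0.0018,0.024,0,0,0,0],
    [0.0023,0.03,0,0,0,0]
  ]
}}

```text
clock: 8.2
tcp_pos: [0.5892, -0.0847, 0.1554]
orientation: [3.139, -0.121, 0.001]
contact_force: [1.0, -2.0, 2.3]
grip_width: 0.0
gripper_force: 1.1
```

{"api": "step_arm", "payload": {
  "rows": [
    [0.0005,0.006,0,0,0,0],
    [0.001,0.011,0,0,0,0],
    [0.0013,0.016,0,0,0,0],
    [0.0016,0.021,0,0,0,0],
    [0.0019,0.025,0,0,0,0]
  ]
}}

```text
clock: 8.62
tcp_pos: [0.5903, -0.0696, 0.1553]
orientation: [-3.139, 0.12, -0.001]
contact_force: [1.5, -2.1, 0.8]
grip_width: 0.0004
gripper_force: 1.1
```

{"api": "step_arm", "payload": {
  "rows": [
    [0,0.002,0,0,0,0],
    [0,0.004,0,0,0,0],
    [0.0005,0.006,0,0,0,0],
    [0.0005,0.006,0,0,0,0]
  ]
}}

```text
clock: 8.95
tcp_pos: [0.5903, -0.0661, 0.1552]
orientation: [-3.139, 0.12, 0.001]
contact_force: [0.2, -1.6, 0.3]
grip_width: -0.0002
gripper_force: 0.6
```

{"api": "step_arm", "payload": {
  "rows": [
    [0,0.002,0,0,0,0],
    [0,0.004,0,0,0,0],
    [0.0005,0.006,0,0,0,0],
    [0.0005,0.006,0,0,0,0]
  ]
}}

```text
clock: 9.28
tcp_pos: [0.5903, -0.0654, 0.1553]
orientation: [3.136, -0.124, -0.001]
contact_force: [-0.0, -6.9, 0.8]
grip_width: 0.0001
gripper_force: 3.7
```

{"api": "step_arm", "payload": {
  "rows": [
    [0,0.002,0,0,0,0],
    [0,0.004,0,0,0,0],
    [0,0.004,0,0,0,0],
    [0,0.004,0,0,0,0]
  ]
}}

```text
clock: 9.62
tcp_pos: [0.5903, -0.0652, 0.1553]
orientation: [3.134, -0.126, -0.001]
contact_force: [-0.1, -11.8, 0.9]
grip_width: -0.0
gripper_force: 5.9
```

The bolt is at a firm stop. I'll withdraw to the right, go up and check.

{"api": "step_arm", "payload": {
  "rows": [
    [0,-0.01,0,0,0,0],
    [-0.003,-0.04,0,0,0,0],
    [-0.006,-0.08,0,0,0,0],
    [-0.009,-0.13,0.03,0,0,0],
    [-0.009,-0.18,0.07,0,0,0]
  ]
}}

```text
clock: 10.03
tcp_pos: [0.5832, -0.1675, 0.1953]
orientation: [-3.137, 0.117, 0.009]
contact_force: [0.9, -1.5, -0.4]
grip_width: -0.0002
gripper_force: 0.0
```

{"api": "step_arm", "payload": {
  "rows": [
    [0,-0.05,0.04,0,0,0],
    [0,-0.1,0.08,0,0,0],
    [0,-0.15,0.1,0,0,0],
    [0,-0.2,0.1,0,0,0],
    [0,-0.2,0.1,0,0,0]
  ]
}}

```text
clock: 10.45
tcp_pos: [0.5839, -0.2959, 0.2581]
orientation: [3.135, -0.133, 0.002]
contact_force: [-1.5, -1.8, -0.4]
grip_width: 0.0
gripper_force: 0.0
```

```bash
python3 - <<'E'
from bench import r, eyes
from h import *
o=r.get_obs();print(o["tcp_pos"],o["contact_force"])
im=eyes.grab_frame("top")
_,K,E=load("top")
hsv=cv2.cvtColor(im,cv2.COLOR_RGB2HSV).astype(int); H,S,V=hsv[...,0],hsv[...,1],hsv[...,2]
y,x=np.nonzero(((H<5)|(H>174))&(S>170)&(V>120)); print(len(x),plane(K,E,(x.mean(),y.mean()),.161))
cv2.imwrite("pics/t3.png",cv2.resize(im[105:255,140:380],None,fx=3,fy=3,interpolation=cv2.INTER_CUBIC)[...,::-1])
E
```

```text
[ 0.58387433 -0.29585957  0.25809671] [-1.5382205  -1.80171888 -0.41770334]
24 [ 0.59379416 -0.04627065  0.161     ]
```

View pics/t3.png

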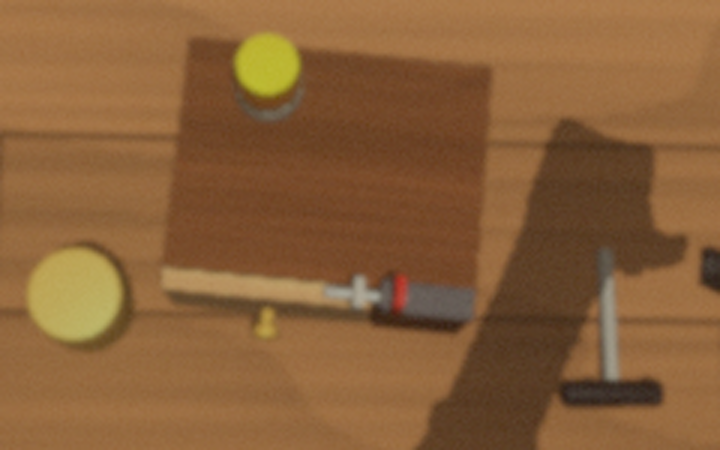

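The bolt passes through the keeper at (358,292) and the tab at (400,293) has moved about 45 mm. The drawer is flush, and the jar, cheese and trier are where they started.

```bash
python3 -c "
from bench import r
print(r.hand_in())"
```

```text
the job is handed in; nothing more can be done
None
```

The drawer is fully home and the bolt is across through its keeper, each pushed to a firm stop at about 12 N; the jar, cheese and trier look undisturbed, the hand is clear, and the job is handed in (no verdict was returned).

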